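Dock the hand mixer and shift it to park

TASK

Put the hand mixer away: lift it by its handle, set it down flat inside its charging dock without dropping it, and let go. Then take the lever by its ball and guide it through the zigzag gate, from the slot nearest the handle all the way to the end of the slot farthest from the handle, and let go. The mixer must be in the dock before the lever leaves its starting slot; leave the other things on the counter where they are.

Things in the scene. Friction and masses are not known exactly. Their poses are not given: they have to be found in the camera images.
- mixer_base (a point): Centre of the underside of the loose hand mixer (beaters removed, it stands flat). White block 200 mm long (its x), 84 mm wide (its y), top at 90 mm (z up), about 0.86 kg, centre of mass about 40 mm behind the middle, under the handle. A grey bar handle stands over its rear (-x) half; an aluminium gate plate with a black Z-shaped slot and a ball-topped lever is on its front (+x) half.
- mixer_handle (a point): Middle of the mixer's grey handle bar, 149 mm above the underside, 42 mm behind the mixer's middle. The bar is 90 mm long along the mixer's x, 26 mm wide (y), 22 mm high, with 48 mm free below it between its two end posts (clear length between posts 58 mm). Axes parallel to the mixer's.
- knob (a point): Centre of the black ball knob, 32 mm across, on top of the gate lever: about 130 mm above the mixer's underside, 40 mm above the gate plate. Steel stalk 8 mm thick in a slot 14 mm wide; the lever rocks about a pivot inside the mixer 117 mm below the ball, stays where it is left, and takes under 1 N at the ball to move. The plate really stops the stalk: it can travel only along the slot.
- gate_run (a point): Point fixed to the mixer: where the ball's centre is when the lever is at the run end of the slot, the end nearest the handle (31 mm behind and 17 mm to the left, +y, of the gate's middle). The lever starts somewhere in this run lane. From the run end the slot goes straight forward (+x of the mixer) to gate_corner1.
- gate_corner1 (a point): Point fixed to the mixer: the ball's centre when the lever is at the first corner, front end of the run lane. From here the slot goes straight across to the mixer's right (-y) to gate_corner2.
- gate_corner2 (a point): Point fixed to the mixer: the ball's centre when the lever is at the second corner. From here the park lane goes straight forward (+x) to gate_park.
- gate_park (a point): Point fixed to the mixer: the ball's centre when the lever is in the park end of the slot, farthest from the handle, on the mixer's right side. The ball can swing about 5 mm to any side of these four points before the stalk touches the slot's walls.
- lever_x (a joint): Lever's lean along the mixer (rad), positive forward away from the handle: -0.26 at the run end, 0 in the cross lane, 0.26 at the park end (stalk against the end wall: 0.30).
- lever_y (a joint): Lever's lean across the mixer (rad), positive to the mixer's left: about 0.14 in the run lane, -0.14 in the park lane.
- dock_floor (a point): Centre of the inner floor of the fixed charging dock: a grey open tray with its long side along x (its axes), inside 226 x 116 mm, floor 5 mm above the counter, rim 22 mm above the counter, 5 mm walls; a small grey plug block sits outside its -x end. The mixer fits with 13 mm to spare at each end and 16 mm at each side, either way round.
- spoon: plain steel spoon, 180 mm long, lying flat; origin on its underside (bystander)
- bowl: white ceramic bowl, 120 mm across, 55 mm high; origin under its centre (bystander)
- cup: plain steel cup, 72 mm across, 90 mm high; origin under its centre (bystander)
- syrup: amber glass bottle, 64 mm across, 170 mm high; origin under its centre (bystander)
- jar: glass jar with steel lid, 80 mm across, 100 mm high; origin under its centre (bystander)

How it is judged:
By the outcome, as a careful person would: the job done as asked, in the order asked, and still so for the second after the job is handed in, with the robot touching nothing.
It also fails if it takes over 48 s, if anything falls off the work surface, if the arm or the gripper's body presses on something with over 40 N, if the wrist force passes 120 N, or if a joint passes its speed limit or range.

ROBOT

A 7-joint arm with a two-finger parallel gripper is mounted at the origin on the work surface. World frame = base frame: x ahead of the robot, y to its left, z up, the work surface at z = 0. Lengths are in m, angles in degrees, forces in N, time in s.
With the tool pointing down it reaches from about 0.4 to 0.85 m from the base axis. Payload 6.9 kg.
Tool frame: the origin (TCP) lies at the very end of the fingers, on their centre line; the grasp point (between the pads) lies 19 mm behind it; z points along the fingers, y is the direction in which the jaws open and shut (so a half turn about z gives the same grasp; the last joint's range is limited). The gripper opens to 85 mm and grips with 20 to 120 N. Pads are 22 mm wide; open, the fingers measure 114 mm over their backs; the gripper's body (76 mm by 85 mm) begins 54 mm behind the grasp point. The pads swing forward as they close: fully open they stand 13 mm farther back than shut.
Start: joints at [69.586, 29.078, -13.613, 85.955, 7.202, 65.827, -8.869], TCP at [0.278, -0.56, 0.231] pointing down, gripper open.
Joint ranges: [-176.47, 176.47], [-13.61, 117.27], [-81.72, 77.17], [0.22, 143.17], [-87.28, 267.28], [10, 112.55], [-165.47, 165.47]. Speed limits (degrees/s): [136.94, 136.94, 180, 180, 180, 180, 180].

INTERFACE

Orientations are given as [roll, pitch, yaw] about the fixed x, y, z axes, in that order (R = Rz(yaw) Ry(pitch) Rx(roll)).
In Python, from cell import ctrl gives the robot as it stands.
- The arm moves only by the tool move_arm, never from a script. Its arguments are lists of equal length, an entry for each row: "grip": the opening in per cent of the stroke, from 0 (shut) to 100 (fully open); "translation": the shift along the tool's x, y, z in cm, a list of three; "yaw": the turn about the tool's z in rad. A call has 1 to 12 rows; each row is the pose to reach, as a shift and turn from the pose measured when the call began, along the tool's axes at that moment; what a row does not reach only later rows make up. A row lasts 1/12 s, in which the tool goes at most 41.7 mm and 7.16 degrees, less where a joint would pass 70% of its speed; a pose out of reach is approached as far as the arm can. A call with a gripper value outside its range is refused whole. The fingers move at their own pace and stop on an object; "grip_force" is the grip in N (left out, the last holds). Time passes only in rows, so rows that repeat a pose let the fingers close. It gives the time, the measured TCP pose, the force and the opening at its end, in the units of the state.
- ctrl.observe(): the state, without advancing time (a new reading comes with each control period).
- ctrl.snapshot(name): name is "scene" or "top" or "wrist"; returns a dict with "img" (420x560x3 uint8, red, green, blue), "vfov" (degrees; the focal length in pixels is half the picture's height over the tangent of half this angle, whatever the lens; pixels are square), "cx", "cy" (the principal point, pixels), "T" (4x4, takes a point from camera to world coordinates). Camera axes: x right, y down, z forward; pixel columns grow to the right and rows downward; lengths in m; the calibration is good to about 2 mm. A picture is of the moment at which its call begins. There is no depth.
- ctrl.hand_in(): hands the job in, once; it reports no verdict.
The state is a dict: "t": time; "joint_positions": joint angles; "dq": joint speeds; "tau": joint torques, N m; "position": TCP position; "ee_rot": TCP orientation; "force": force on the tool from outside, world axes, zero at the start; "wrist_torque": the same for the moment, N m; "gripper_width": finger opening in m.
Only numpy, scipy, OpenCV 4.12 (cv2) and the standard library are available. Lean on these libraries where they do the work, as an engineer would, in place of code of your own. Each camera call takes 0.05 s, during which the arm holds its last target. There are 200 camera calls.

## Working session

There is one attempt and no reset: what is moved stays moved. The work goes in short steps, Python scripts to look and compute and a tool call to move; the robot and the scene stay as the last step left them, time stands still between calls to the robot, and variables do not carry over. Pictures are saved under pics/ and viewed, about 8 in all and at most 12, crops included, and the job is handed in when it is done.

Besides the shell and the picture viewer there is one more tool, called after ">>>" as name(argument=value, ...), one argument or row to a line, values as JSON. move_arm: Moves the arm, as the interface text tells. Its arguments: {"type":"object","properties":{"grip":{"type":"array"},"translation":{"type":"array"},"yaw":{"type":"array"},"grip_force":{"type":"number"}},"required":["grip","translation","yaw"]}

```bash
mkdir -p pics; ls; cat > h.py <<'E'
import numpy as np, cv2
from cell import ctrl
def snap(n,f=None):
    s=ctrl.snapshot(n); s['img']=np.asarray(s['img'])
    if f: cv2.imwrite('pics/'+f,s['img'][:,:,::-1]); np.savez('pics/'+f+'.npz',**s)
    return s
def ray(s,u,v):
    f=s['img'].shape[0]/2/np.tan(np.radians(float(s['vfov']))/2); T=np.asarray(s['T'])
    return T[:3,3],T[:3,:3]@np.array([(u-s['cx'])/f,(v-s['cy'])/f,1])
def onz(s,u,v,z):
    o,d=ray(s,u,v); return o+d*(z-o[2])/d[2]
def proj(s,p):
    f=s['img'].shape[0]/2/np.tan(np.radians(float(s['vfov']))/2); T=np.asarray(s['T'])
    q=T[:3,:3].T@(np.asarray(p)-T[:3,3]); return np.array([s['cx']+f*q[0]/q[2],s['cy']+f*q[1]/q[2]])
def load(f):
    return dict(np.load('pics/'+f+'.npz'))
E
python3 - <<'E'
from h import *
for n in('top','scene'):
    s=snap(n,n+'1.png'); print(n,s['vfov'],s['cx'],s['cy'],np.round(s['T'],3).tolist())
print(ctrl.observe())
E
```

```text
pics
top 57.27883633365567 283.6116275986441 213.47247664290603 [[0.019, -0.998, 0.052, 0.512], [-0.999, -0.021, -0.032, 0.036], [0.033, -0.051, -0.998, 1.15], [0.0, 0.0, 0.0, 1.0]]
scene 44.2677903721921 289.8692655084136 212.25224194695772 [[-0.702, 0.535, -0.471, 1.253], [0.712, 0.53, -0.459, 0.706], [0.004, -0.658, -0.753, 1.221], [0.0, 0.0, 0.0, 1.0]]
{'t': 0.1, 'joint_positions': array([ 69.58546169,  29.12276042, -13.60849705,  86.00160575,
         7.202468  ,  65.82774081,  -8.86975033]), 'dq': array([ 0.04894501, -0.16358161, -0.00706443, -0.20691262,  0.00828118,
       -0.01889968, -0.05953287]), 'tau': array([-4.89054844e-03, -6.21835756e+01, -2.19454251e+00, -2.50205362e+01,
        1.25816776e-02,  7.80047063e-03,  6.33746197e-06]), 'position': array([ 0.27820132, -0.55917369,  0.23050216]), 'ee_rot': array([-1.79906675e+02,  2.29116900e-03,  2.64586480e+01]), 'force': array([-0.20501046,  0.42520196, -0.19190261]), 'wrist_torque': array([-0.01758402,  0.04593977,  0.03696711]), 'gripper_width': 0.08519964933456582}
```

View pics/top1.png

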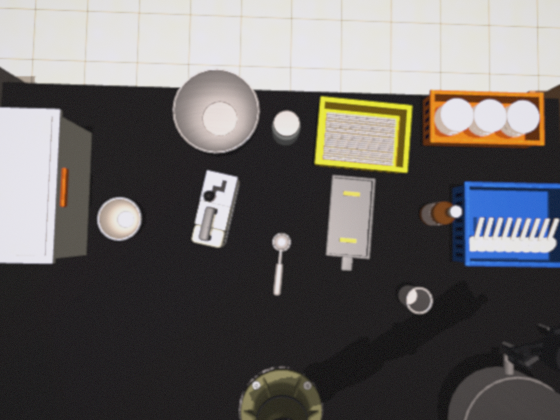

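View pics/scene1.png

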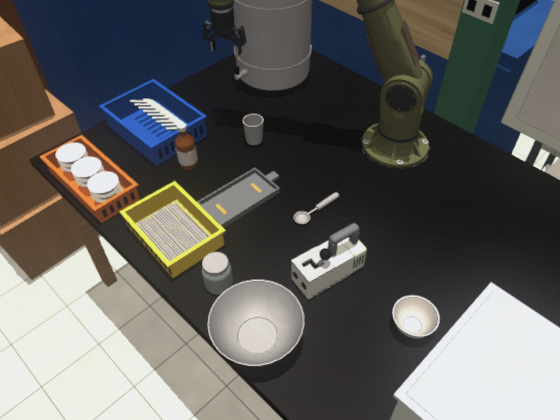

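Top view: the mixer is at about (216,209), front toward image-up (+x), with the handle at (208,222) and the knob at (209,196). The dock is at (352,217), with its plug at (347,263). The scene view agrees with this layout.

```bash
python3 - <<'E'
from h import *
s=load('top1.png'); im=s['img'].astype(int)
def comp(mask,pt,name,z):
    m=mask.astype(np.uint8); n,l,st,c=cv2.connectedComponentsWithStats(m)
    best=min(range(1,n),key=lambda i:np.hypot(*(c[i]-pt))+(1e3 if st[i,4]<15 else 0))
    ys,xs=np.where(l==best); P=np.array([onz(s,x,y,z)[:2] for x,y in zip(xs,ys)])
    r=cv2.minAreaRect((P*1000).astype(np.float32)); print(name,st[best],np.round(P.mean(0),4),r)
mx=im.max(2); sat=mx-im.min(2); 
for p in [(230,180),(222,235),(208,222),(209,196),(233,215),(352,230),(332,200),(347,263),(340,190),(352,194),(348,240)]: print(p,im[p[1],p[0]])
comp((mx>170)&(sat<40),(216,209),'mixtop',.09)
h=np.zeros(mx.shape,bool);h[200:245,195:222]=1
comp(h&(mx>60)&(mx<150),(208,222),'handle',.16)
h[:]=0;h[170:265,322:382]=1
comp(h&(mx>60),(352,217),'dock',.015)
for q in [(352,194),(348,240)]: print(onz(s,*q,.005))
a=im[160:275,185:250].astype(np.uint8);b=im[160:275,320:385].astype(np.uint8)
cv2.imwrite('pics/c1.png',cv2.resize(np.hstack([a,b]),None,fx=5,fy=5,interpolation=cv2.INTER_CUBIC)[:,:,::-1])
E
```

```text
(230, 180) [233 232 238]
(222, 235) [225 222 218]
(208, 222) [179 171 170]
(209, 196) [51 46 48]
(233, 215) [49 48 50]
(352, 230) [187 180 179]
(332, 200) [188 179 179]
(347, 263) [189 181 180]
(340, 190) [187 179 177]
(352, 194) [232 221 102]
(348, 240) [233 227 105]
mixtop [ 192  171   45   76 1609] [0.5801 0.1907] ((576.115966796875, 195.3988494873047), (85.03453063964844, 198.79360961914062), 78.3150405883789)
handle [205 207  12  34 118] [0.5362 0.1915] ((533.2904663085938, 191.40298461914062), (25.818674087524414, 84.5193099975586), 89.77604675292969)
dock [ 325  174   51   91 3803] [ 0.5622 -0.198 ] ((555.7566528320312, -197.76345825195312), (135.2635498046875, 265.2230224609375), 86.09983825683594)
[ 0.63378376 -0.20463358  0.005     ]
[ 0.49550931 -0.1939579   0.005     ]
```

View pics/c1.png

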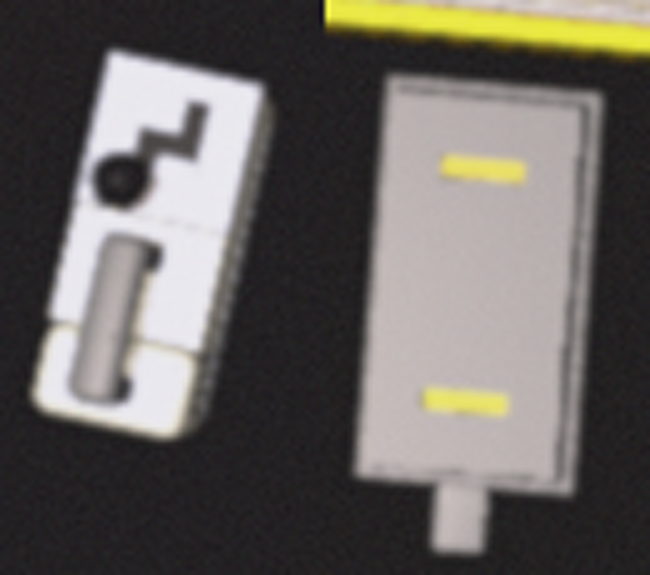

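The crop shows the Z-slot, with the ball at the run end of the slot, so near the handle. The dock rim corners are clear. Next I work out the dock pose and the move to hover over the handle.

```bash
cat >> h.py <<'E'
def to(p,yaw):
    from scipy.spatial.transform import Rotation as R
    o=ctrl.observe(); M=R.from_euler('xyz',o['ee_rot'],degrees=True).as_matrix()
    d=M.T@(np.asarray(p)-o['position']); dy=(o['ee_rot'][2]-yaw+180)%360-180
    print('t',round(o['t'],2),'pos',np.round(o['position'],4),'rpy',np.round(o['ee_rot'],2),'F',np.round(o['force'],1),'w',round(o['gripper_width'],4))
    print('shift cm',np.round(d*100,2),'yaw rad',round(np.radians(dy),3))
E
python3 - <<'E'
from h import *
s=load('top1.png')
C=[(332.6,175),(375.4,178.6),(370,258.4),(326.4,255.6)]
P=np.array([onz(s,u,v,.022)[:2] for u,v in C]);print(P.round(3),P.mean(0),cv2.minAreaRect((P*1000).astype(np.float32)))
a=185+(120)/5;b=160+178/5
print('knob',onz(s,a,b,.13))
to([.535,.204,.28],-11.7)
E
```

```text
[[ 0.687 -0.143]
 [ 0.68  -0.271]
 [ 0.443 -0.256]
 [ 0.449 -0.127]] [ 0.56466123 -0.19919226] ((564.232666015625, -198.975830078125), (129.03851318359375, 238.90365600585938), 86.50546264648438)
knob [0.60772894 0.20240105 0.13      ]
t 0.1 pos [ 0.2782 -0.5592  0.2305] rpy [-179.91    0.     26.46] F [-0.2  0.4 -0.2] w 0.0852
shift cm [ 56.99 -56.89  -4.86] yaw rad 0.666
```

>>> move_arm(
  grip=[100,100,100,100,100,100,100,100,100,100,100,100],
  translation=[
    [1,-1,-2],
    [3,-3,-5],
    [6,-6,-5],
    [9,-9,-5],
    [12,-12,-5],
    [15,-15,-5],
    [18,-18,-5],
    [21,-21,-5],
    [24,-24,-5],
    [27,-27,-5],
    [30,-30,-5],
    [33,-33,-5],
  ],
  yaw=[0,0,0.08,0.16,0.24,0.32,0.4,0.48,0.56,0.62,0.666,0.666],
)

```text
t: 1.1
position: [0.4242, -0.1219, 0.281]
ee_rot: [-179.9, 0.1, -11.9]
force: [1.6, -1.2, 0.1]
gripper_width: 0.0853
```

```bash
python3 -c "
from h import *
to([.535,.204,.28],-11.7)"
```

```text
t 1.1 pos [ 0.4242 -0.1219  0.281 ] rpy [-1.7994e+02  6.0000e-02 -1.1880e+01] F [ 1.6 -1.2  0.1] w 0.0853
shift cm [  4.14 -34.18   0.13] yaw rad -0.003
```

>>> move_arm(
  grip=[100,100,100,100,100,100,100,100,100,100,100,100],
  translation=[
    [0.5,-3.5,0],
    [0.9,-7.5,0],
    [1.4,-11.5,0],
    [1.9,-15.5,0],
    [2.3,-19.5,0],
    [2.8,-23.5,0],
    [3.3,-27.5,0],
    [3.8,-31,0],
    [4,-33,0],
    [4.1,-34.2,0],
    [4.1,-34.2,0],
    [4.1,-34.2,0],
  ],
  yaw=[0,0,0,0,0,0,0,0,0,0,0,0],
)

```text
t: 2.1
position: [0.5344, 0.2034, 0.2808]
ee_rot: [180.0, 0.1, -11.9]
force: [-0.3, -0.6, 0.4]
gripper_width: 0.0854
```

```bash
python3 -c "
from h import *
s=snap('wrist','w1.png')
to([.535,.204,.28],-11.7)
for p in [(.535,.204,.16),(.576,.1954,.09),(.6077,.2024,.13)]: print(proj(s,p).round())"
```

```text
t 2.15 pos [0.5345 0.2024 0.281 ] rpy [ 1.7996e+02  8.0000e-02 -1.1960e+01] F [-1.  -0.1 -0.6] w 0.0855
shift cm [ 0.01 -0.17  0.1 ] yaw rad -0.005
[274. 202.]
[274. 146.]
[260. 118.]
```

View pics/w1.png

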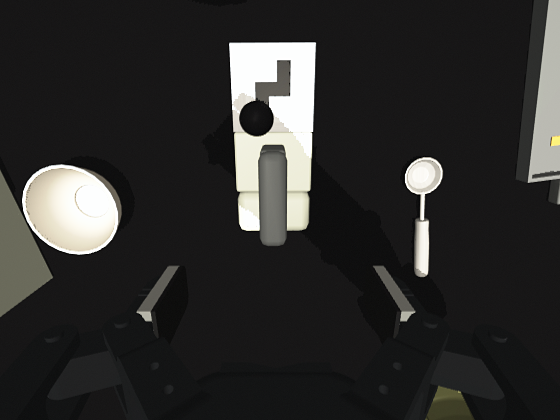

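The wrist view shows the mixer square to the tool. The handle spans columns 259–286 and rows 147–245, and the ball is at (256,118), in the run lane.

```bash
python3 -c "
from h import *
s=load('w1.png')
print(np.round(s['T'],3))
for q,z in [((273,148),.16),((272.5,244),.16),((272.5,244),.138),((273,42),.09),((230,42),.09),((316,42),.09),((235,131),.09),((312,131),.09),((256,118),.13)]: print(q,z,onz(s,*q,z).round(4))
to([.535,.204,.13],-11.8)"
```

```text
[[-0.206 -0.931 -0.301  0.612]
 [-0.979  0.196  0.062  0.187]
 [ 0.002  0.307 -0.952  0.423]
 [ 0.     0.     0.     1.   ]]
(273, 148) 0.16 [0.5822 0.1952 0.16  ]
(272.5, 244) 0.16 [0.4953 0.2142 0.16  ]
(272.5, 244) 0.138 [0.4856 0.2164 0.138 ]
(273, 42) 0.09 [0.674  0.1761 0.09  ]
(230, 42) 0.09 [0.6826 0.2171 0.09  ]
(316, 42) 0.09 [0.6654 0.1352 0.09  ]
(235, 131) 0.09 [0.6    0.2329 0.09  ]
(312, 131) 0.09 [0.5833 0.1533 0.09  ]
(256, 118) 0.13 [0.6087 0.2057 0.13  ]
t 2.15 pos [0.5345 0.2024 0.281 ] rpy [ 1.7996e+02  8.0000e-02 -1.1960e+01] F [-1.  -0.1 -0.6] w 0.0855
shift cm [ 0.03 -0.18 15.1 ] yaw rad -0.003
```

>>> move_arm(
  grip=[100,100,100,100,100,100,100,0,0,0,0,0],
  translation=[
    [0.1,-0.2,3],
    [0.1,-0.2,6.5],
    [0.1,-0.2,10],
    [0.1,-0.2,13],
    [0.1,-0.2,15],
    [0.1,-0.2,15.2],
    [0.1,-0.2,15.2],
    [0.1,-0.2,15.2],
    [0.1,-0.2,15.2],
    [0.1,-0.2,15.2],
    [0.1,-0.2,15.2],
    [0.1,-0.2,15.2],
  ],
  yaw=[0,0,0,0,0,0,0,0,0,0,0,0],
  grip_force=60,
)

```text
t: 3.15
position: [0.5362, 0.2045, 0.13]
ee_rot: [-180.0, -0.0, -12.0]
force: [-0.6, 0.4, 12.7]
gripper_width: 0.0258
```

>>> move_arm(
  grip=[0,0,0,0,0,0,0,0,0,0,0,0],
  translation=[
    [0,0,0],
    [0,0,0],
    [0,0,-0.2],
    [0,0,-0.5],
    [0,0,-1],
    [0,0,-1.7],
    [0,0,-2.5],
    [0,0,-3.5],
    [0,0,-4.5],
    [0,0,-5.2],
    [0,0,-5.5],
    [0,0,-5.5],
  ],
  yaw=[0,0,0,0,0,0,0,0,0,0,0,0],
)

```text
t: 4.15
position: [0.5366, 0.2047, 0.1862]
ee_rot: [-179.9, -0.1, -12.0]
force: [-0.4, 0.5, -9.8]
gripper_width: 0.025
```

```bash
python3 -c "
from h import *
s=snap('scene','s2.png'); w=snap('wrist','w2.png')
cv2.imwrite('pics/c2.png',np.hstack([cv2.resize(s['img'][170:330,240:400],(420,420)),w['img'][:,90:470]])[:,:,::-1])
import math
a=math.radians(-3.9)
h=np.array([.5645-.042*math.cos(a),-.199-.042*math.sin(a)])
print(h); to([h[0],h[1],.2],-4.2)"
```

```text
[ 0.52259726 -0.19614336]
t 4.25 pos [0.536  0.2044 0.1849] rpy [-1.7998e+02 -1.0000e-02 -1.1960e+01] F [-0.2  0.1 -9.6] w 0.0253
shift cm [ 6.99 39.46 -1.52] yaw rad -0.135
```

View pics/c2.png

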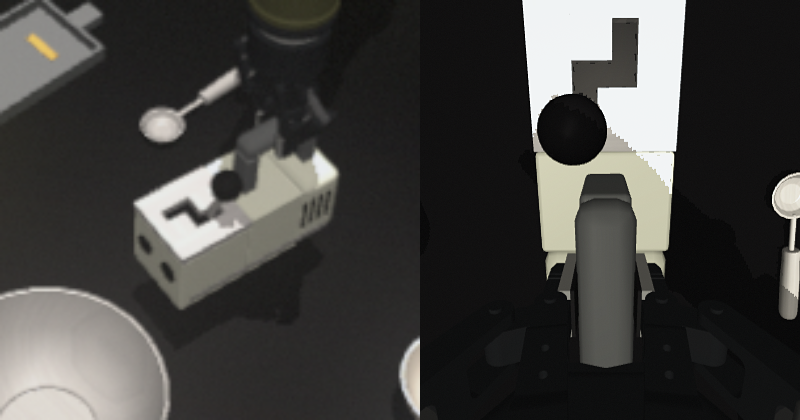

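The mixer hangs level and the bar sits centrally in the pads. Next I carry it to above the dock, swinging back a little to clear the jar.

>>> move_arm(
  grip=[0,0,0,0,0,0,0,0,0,0,0,0],
  translation=[
    [-0.1,0.3,-0.6],
    [-0.2,1.2,-1.5],
    [-0.3,2.7,-2.5],
    [-0.3,4.7,-3.2],
    [-0.3,7,-3.5],
    [-0.3,9.5,-3.5],
    [-0.3,12,-3.5],
    [-0.3,14.5,-3.5],
    [-0.3,17,-3.5],
    [-0.2,19.5,-3.5],
    [0.2,22,-3.5],
    [0.8,24.5,-3.5],
  ],
  yaw=[0,0,0,0,0,-0.02,-0.04,-0.06,-0.08,-0.1,-0.12,-0.135],
)

```text
t: 5.25
position: [0.4917, -0.0387, 0.2206]
ee_rot: [180.0, 0.0, -4.2]
force: [0.2, 0.2, -9.2]
gripper_width: 0.0251
```

```bash
python3 -c "
from h import *
to([.5226,-.196,.2],-4.0)"
```

```text
t 5.25 pos [ 0.4917 -0.0387  0.2206] rpy [ 1.7998e+02  1.0000e-02 -4.1700e+00] F [ 0.2  0.2 -9.2] w 0.0251
shift cm [ 4.23 15.47  2.06] yaw rad -0.003
```

>>> move_arm(
  grip=[0,0,0,0,0,0,0,0,0,0,0,0],
  translation=[
    [0.5,2,0],
    [1.2,4.2,0],
    [1.9,6.5,0],
    [2.5,8.8,0],
    [3.1,11,0],
    [3.6,12.9,0],
    [4,14.3,0],
    [4.2,15.2,0.5],
    [4.2,15.5,1],
    [4.2,15.5,1.5],
    [4.2,15.5,2],
    [4.2,15.5,2],
  ],
  yaw=[0,0,0,0,0,0,0,0,0,0,0,0],
)

```text
t: 6.25
position: [0.5215, -0.1945, 0.1993]
ee_rot: [-179.9, 0.2, -4.0]
force: [-0.7, 0.4, -8.8]
gripper_width: 0.025
```

```bash
python3 -c "
from h import *
s=snap('wrist','w3.png'); t=snap('top','t3.png')
cv2.imwrite('pics/c3.png',np.hstack([s['img'][:,60:500],cv2.resize(t['img'][155:275,300:403],(360,420))])[:,:,::-1])
for p in [(.677,-.207,.005),(.45,-.191,.005)]: print(proj(s,p))
to([.5226,-.196,.135],-4.0)"
```

```text
[276.84417291  26.52600725]
[276.64638769 242.10062719]
t 6.35 pos [ 0.5222 -0.1949  0.2004] rpy [-1.7998e+02  6.0000e-02 -4.0600e+00] F [-0.2 -0.5 -8.4] w 0.0252
shift cm [0.05 0.1  6.54] yaw rad -0.001
```

View pics/c3.png

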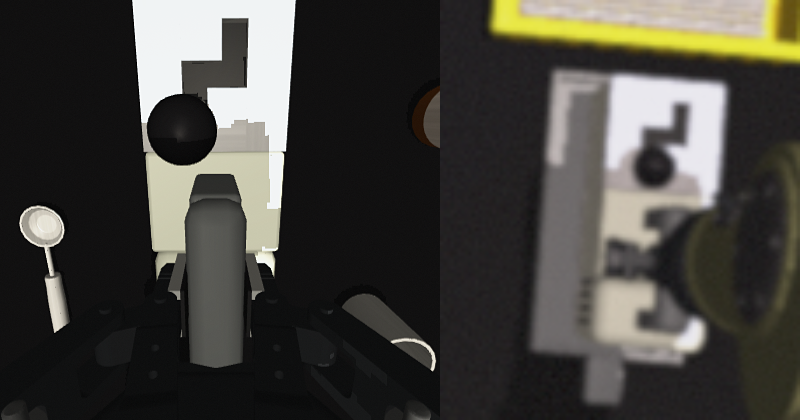

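The wrist view shows the mixer aligned over the dock area. In the top crop its front corners are at about (348,176) and (382,179) in full-image pixels. I check these against the dock before lowering.

```bash
python3 -c "
from h import *
t=load('t3.png')
a=onz(t,348.1,176.4,.16);b=onz(t,382.1,178.7,.16);print(a,b,(a+b)/2,np.linalg.norm(a-b))"
```

```text
[ 0.66307184 -0.16133185  0.16      ] [ 0.65914858 -0.25074285  0.16      ] [ 0.66111021 -0.20603735  0.16      ] 0.08949703441857894
```

>>> move_arm(
  grip=[0,0,0,0,0,0,0,0,0,0,0,0],
  translation=[
    [0.1,0.1,0.5],
    [0.1,0.1,1.2],
    [0.1,0.1,2],
    [0.1,0.1,2.8],
    [0.1,0.1,3.6],
    [0.1,0.1,4.4],
    [0.1,0.1,5.1],
    [0.1,0.1,5.6],
    [0.1,0.1,5.9],
    [0.1,0.1,6.1],
    [0.1,0.1,6.2],
    [0.1,0.1,6.2],
  ],
  yaw=[0,0,0,0,0,0,0,0,0,0,0,0],
)

```text
t: 7.35
position: [0.5232, -0.196, 0.1385]
ee_rot: [-180.0, 0.0, -4.1]
force: [0.1, 0.4, -9.0]
gripper_width: 0.0253
```

>>> move_arm(
  grip=[0,0,0,0,0,0],
  translation=[
    [0,0,0.1],
    [0,0,0.15],
    [0,0,0.2],
    [0,0,0.25],
    [0,0,0.3],
    [0,0,0.3],
  ],
  yaw=[0,0,0,0,0,0],
)

```text
t: 7.85
position: [0.5231, -0.196, 0.1354]
ee_rot: [-180.0, 0.0, -4.1]
force: [0.2, 0.1, -9.4]
gripper_width: 0.0251
```

>>> move_arm(
  grip=[0,0,0,0,0],
  translation=[
    [0,0,0.05],
    [0,0,0.1],
    [0,0,0.15],
    [0,0,0.15],
    [0,0,0.15],
  ],
  yaw=[0,0,0,0,0],
)

```text
t: 8.27
position: [0.5232, -0.1958, 0.1349]
ee_rot: [180.0, 0.0, -4.0]
force: [-4.1, 2.5, 3.8]
gripper_width: 0.025
```

>>> move_arm(
  grip=[45,60,80,100,100,100,100,100,100,100,100,100],
  translation=[
    [0,0,0],
    [0,0,0],
    [0,0,0],
    [0,0,0],
    [0,0,-0.5],
    [0,0,-2],
    [0,0,-4.5],
    [0,0,-7.5],
    [0,0,-10.5],
    [0,0,-13],
    [0,0,-14],
    [0,0,-14],
  ],
  yaw=[0,0,0,0,0,0,0,0,0,0,0,0],
)

```text
t: 9.27
position: [0.5245, -0.196, 0.2778]
ee_rot: [179.9, -0.3, -4.1]
force: [1.2, -0.2, -0.4]
gripper_width: 0.085
```

```bash
python3 -c "
from h import *
s=snap('wrist','w4.png'); t=snap('scene','s4.png')
cv2.imwrite('pics/c4.png',np.hstack([s['img'][:,60:500],cv2.resize(t['img'][150:250,180:300],(360,300)).copy() if 0 else cv2.copyMakeBorder(cv2.resize(t['img'][150:250,180:300],(360,300)),0,120,0,0,cv2.BORDER_CONSTANT)])[:,:,::-1])
to([.5226,-.196,.28],-4.0)"
```

```text
t 9.37 pos [ 0.5229 -0.1958  0.2743] rpy [ 1.7999e+02  4.0000e-02 -4.0500e+00] F [-1.3  0.4  0.2] w 0.0854
shift cm [-0.03  0.03 -0.57] yaw rad -0.001
```

View pics/c4.png

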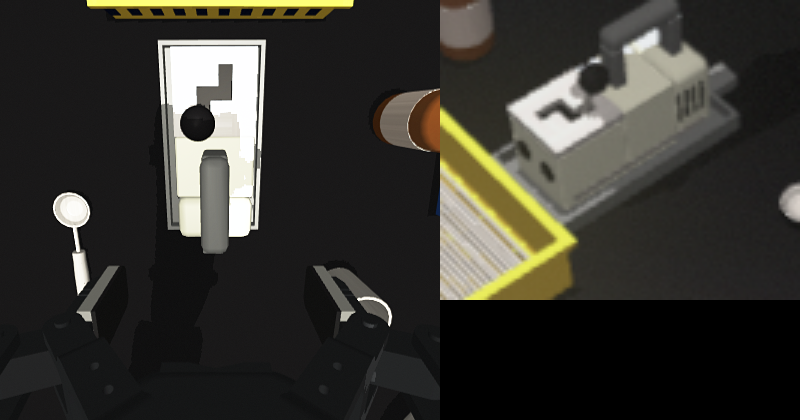

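The mixer sits flat inside the dock with margin all round, and the ball is at full-image (257.5,123). Next I locate the gate and the ball.

```bash
python3 - <<'E'
from h import *
import math
s=load('w4.png'); im=s['img'].astype(int)
m=np.zeros(im.shape[:2],np.uint8); m[55:110,240:305]=(im.max(2)<110)[55:110,240:305]
m[:, :238]=0
for r in range(58,142,4):
    c=np.where(im[r,225:325].max(1)<110)[0]+225; print(r,c.min() if len(c) else None,c.max() if len(c) else None,len(c),end=' | ')
# ball: dark blob circle
b=np.zeros_like(m); b[98:148,230:290]=(im.max(2)<60)[98:148,230:290]
d=cv2.distanceTransform(b,cv2.DIST_L2,5); _,r,_,pt=cv2.minMaxLoc(d); print('\nball',pt,r,onz(s,*pt,.13).round(4))
a=math.radians(-4.05); ex=np.array([math.cos(a),math.sin(a)]); ey=np.array([-ex[1],ex[0]])
mid=np.array([.5231,-.196])+.042*ex; print('mid',mid)
def loc(p): q=p[:2]-mid; return np.round([q@ex*1e3,q@ey*1e3],1)
print('ball loc',loc(onz(s,*pt,.13)),'corner2 plate',loc(onz(s,285.3,95.5,.095)),'park end',loc(onz(s,285.3,65,.095)))
# plate corners
print('front edge',[loc(onz(s,u,45,.095)) for u in(230,317)])
E
```

```text
58 319 320 2 | 62 319 320 2 | 66 279 319 14 | 70 279 319 14 | 74 225 319 16 | 78 225 324 17 | 82 225 324 17 | 86 225 324 17 | 90 225 324 39 | 94 225 324 39 | 98 225 324 40 | 102 225 324 19 | 106 225 324 22 | 110 225 324 32 | 114 225 324 37 | 118 226 324 38 | 122 226 324 40 | 126 226 324 42 | 130 226 324 40 | 134 226 324 36 | 138 227 324 25 | 
ball (257, 122) 16.778297424316406 [ 0.5952 -0.1846  0.13  ]
mid [ 0.56499512 -0.19896633]
ball loc [29.1 16.4] corner2 plate [ 53.6 -10.4] park end [ 81.5 -10.1]
front edge [array([98.9, 42.9]), array([ 98.9, -40.2])]
```

```bash
python3 -c "
from h import *
to([.5952,-.1846,.113],-4.05)"
```

```text
t 9.37 pos [ 0.5229 -0.1958  0.2743] rpy [ 1.7999e+02  4.0000e-02 -4.0500e+00] F [-1.3  0.4  0.2] w 0.0854
shift cm [ 7.14 -1.63 16.12] yaw rad -0.0
```

>>> move_arm(
  grip=[100,100,100,100,100,100,100,100,100,100,100,100],
  translation=[
    [2,-0.5,0],
    [5,-1.2,0],
    [7,-1.6,0],
    [7.2,-1.6,1],
    [7.2,-1.6,3.5],
    [7.2,-1.6,6.5],
    [7.2,-1.6,9.5],
    [7.2,-1.6,12.5],
    [7.2,-1.6,14.5],
    [7.2,-1.6,15.7],
    [7.2,-1.6,16],
    [7.2,-1.6,16],
  ],
  yaw=[0,0,0,0,0,0,0,0,0,0,0,0],
)

```text
t: 10.37
position: [0.5939, -0.1847, 0.1119]
ee_rot: [-180.0, 0.3, -4.0]
force: [-0.4, 0.2, 0.0]
gripper_width: 0.0853
```

>>> move_arm(
  grip=[60,45,30,30,20,0,0,0],
  translation=[
    [0,0,0],
    [0,0,0],
    [0,0,0],
    [0,0,0],
    [0,0,0],
    [0,0,0],
    [0,0,0],
    [0,0,0],
  ],
  yaw=[0,0,0,0,0,0,0,0],
  grip_force=20,
)

```text
t: 11.03
position: [0.5943, -0.1848, 0.1126]
ee_rot: [-180.0, 0.2, -4.0]
force: [-0.6, 0.8, 6.3]
gripper_width: 0.0305
```

```bash
python3 -c "
from h import *
s=snap('wrist','w5.png'); t=snap('scene','s5.png')
cv2.imwrite('pics/c5.png',np.hstack([s['img'][:,60:500],cv2.copyMakeBorder(cv2.resize(t['img'][150:250,180:300],(360,300)),0,120,0,0,cv2.BORDER_CONSTANT)])[:,:,::-1])
to([.5952,-.1846,.113],-4.05)"
```

```text
t 11.13 pos [ 0.5943 -0.1847  0.1126] rpy [-179.97    0.24   -4.04] F [-1.3  0.5  5.8] w 0.0309
shift cm [ 0.09 -0.02 -0.04] yaw rad 0.0
```

View pics/c5.png

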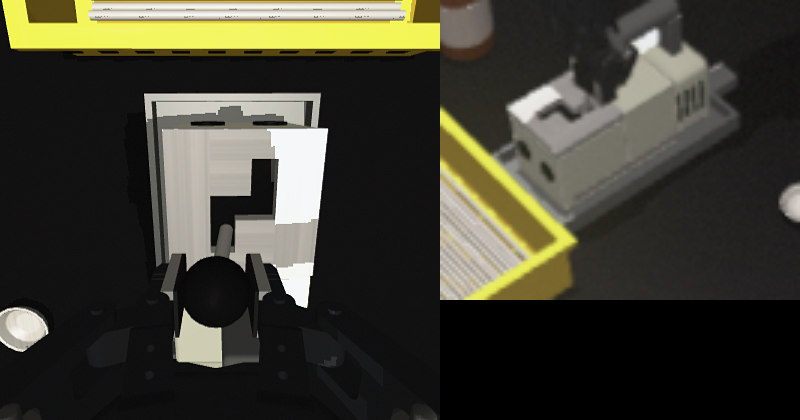

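The ball is held between the pads (width 31 mm) and the stalk stands in the run lane. Now I go to corner 1.

>>> move_arm(
  grip=[0,0,0,0,0,0,0,0,0,0],
  translation=[
    [0.2,0,-0.05],
    [0.5,0,-0.1],
    [0.9,0,-0.15],
    [1.3,0,-0.2],
    [1.7,0,-0.25],
    [2.1,0,-0.25],
    [2.4,0,-0.25],
    [2.5,0,-0.25],
    [2.5,0,-0.25],
    [2.5,0,-0.25],
  ],
  yaw=[0,0,0,0,0,0,0,0,0,0],
)

```text
t: 11.97
position: [0.6195, -0.1864, 0.1149]
ee_rot: [-180.0, 0.2, -4.0]
force: [-0.8, -0.6, 2.1]
gripper_width: 0.0307
```

```bash
python3 -c "
from h import *
s=snap('wrist','w6.png'); t=snap('scene','s6.png')
cv2.imwrite('pics/c6.png',np.hstack([s['img'][:,60:500],cv2.copyMakeBorder(cv2.resize(t['img'][150:250,180:300],(360,300)),0,120,0,0,cv2.BORDER_CONSTANT)])[:,:,::-1])
to([.5952,-.1846,.113],-4.05)"
```

```text
t 12.07 pos [ 0.6193 -0.1865  0.115 ] rpy [-179.97    0.22   -4.05] F [-0.6 -0.1  2.1] w 0.0304
shift cm [-2.41 -0.02  0.2 ] yaw rad 0.0
```

View pics/c6.png

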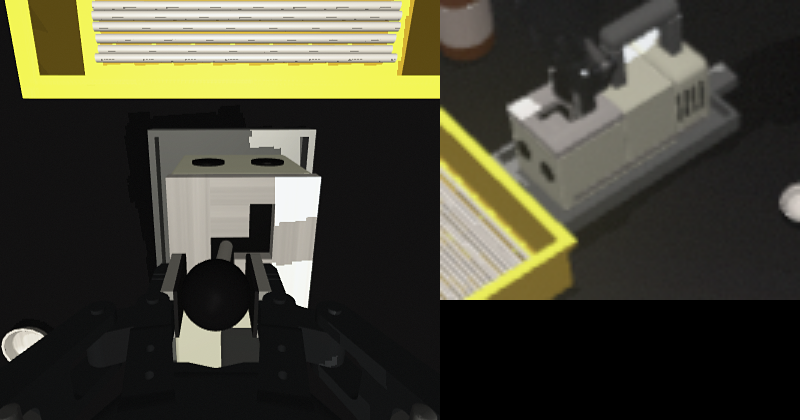

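The stalk now enters at the cross lane (around (225,243) in the crop) with no wall force. Next I go across to the right.

>>> move_arm(
  grip=[0,0,0,0,0,0,0,0,0,0,0,0],
  translation=[
    [0,0.2,0],
    [0,0.5,0],
    [0,0.9,-0.05],
    [0,1.3,-0.1],
    [0,1.7,-0.1],
    [0,2.1,-0.1],
    [0,2.5,-0.05],
    [0,2.9,0],
    [0,3.2,0],
    [0,3.3,0],
    [0,3.3,0],
    [0,3.3,0],
  ],
  yaw=[0,0,0,0,0,0,0,0,0,0,0,0],
)

```text
t: 13.07
position: [0.6169, -0.2194, 0.1148]
ee_rot: [-180.0, 0.2, -4.0]
force: [0.9, 2.1, 3.6]
gripper_width: 0.0304
```

```bash
python3 -c "
from h import *
s=snap('wrist','w7.png'); t=snap('scene','s7.png')
cv2.imwrite('pics/c7.png',np.hstack([s['img'][:,60:500],cv2.copyMakeBorder(cv2.resize(t['img'][150:250,180:300],(360,300)),0,120,0,0,cv2.BORDER_CONSTANT)])[:,:,::-1])
to([.5952,-.1846,.113],-4.05)"
```

```text
t 13.17 pos [ 0.6169 -0.2194  0.1149] rpy [-179.98    0.23   -4.04] F [-0.1  2.7  2.4] w 0.0304
shift cm [-2.41 -3.32  0.2 ] yaw rad 0.0
```

View pics/c7.png

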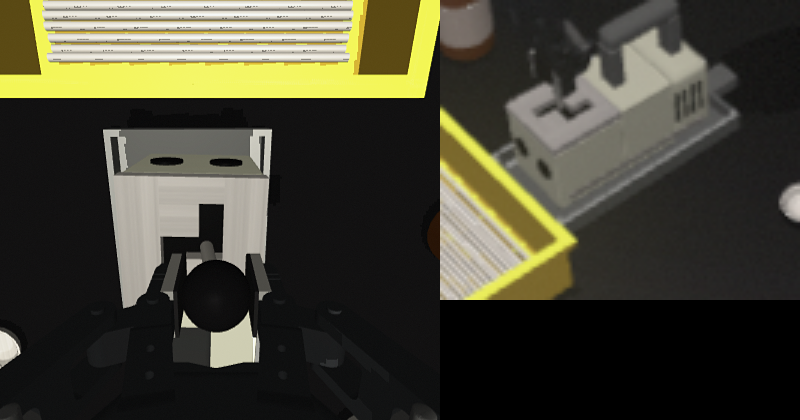

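The stalk is in line with the park lane (columns 199–224 in the crop). Now I go forward to the park end.

>>> move_arm(
  grip=[0,0,0,0,0,0,0,0,0,0,0,0],
  translation=[
    [0.2,0,0],
    [0.5,0,0],
    [0.9,0,0.05],
    [1.3,0,0.1],
    [1.7,0,0.15],
    [2.1,0,0.2],
    [2.5,0,0.3],
    [2.8,0,0.35],
    [3.1,0,0.4],
    [3.2,0,0.4],
    [3.2,0,0.4],
    [3.2,0,0.4],
  ],
  yaw=[0,0,0,0,0,0,0,0,0,0,0,0],
)

```text
t: 14.17
position: [0.6487, -0.2216, 0.1103]
ee_rot: [-180.0, 0.3, -4.0]
force: [-0.1, -0.8, -0.5]
gripper_width: 0.0307
```

```bash
python3 -c "
from h import *
to([.5952,-.1846,.113],-4.05)"
```

```text
t 14.17 pos [ 0.6487 -0.2216  0.1103] rpy [-179.97    0.26   -4.03] F [-0.1 -0.8 -0.5] w 0.0307
shift cm [-5.59 -3.31 -0.25] yaw rad 0.0
```

>>> move_arm(
  grip=[0,0,0,0],
  translation=[
    [0.1,0,0.05],
    [0.2,0,0.05],
    [0.25,0,0.05],
    [0.25,0,0.05],
  ],
  yaw=[0,0,0,0],
)

```text
t: 14.5
position: [0.651, -0.2217, 0.1097]
ee_rot: [-180.0, 0.3, -4.0]
force: [-0.8, -1.3, 0.3]
gripper_width: 0.0303
```

>>> move_arm(
  grip=[45,60,80,100,100,100,100,100,100,100,100,100],
  translation=[
    [0,0,0],
    [0,0,0],
    [0,0,0],
    [0,0,0],
    [0,0,0],
    [0,0,-1],
    [0,0,-3],
    [0,0,-6],
    [0,0,-9],
    [0,0,-12],
    [-2,0,-14],
    [-5,0,-15],
  ],
  yaw=[0,0,0,0,0,0,0,0,0,0,0,0],
)

```text
t: 15.5
position: [0.6043, -0.2176, 0.2634]
ee_rot: [-180.0, -0.1, -4.0]
force: [-1.0, -0.6, 0.9]
gripper_width: 0.0854
```

>>> move_arm(
  grip=[100,100,100,100,100],
  translation=[
    [-3,0,-1],
    [-6,0,-2],
    [-7,0,-2],
    [-7,0,-2],
    [-7,0,-2],
  ],
  yaw=[0,0,0,0,0],
)

```text
t: 15.92
position: [0.5345, -0.2129, 0.2845]
ee_rot: [180.0, -0.2, -4.0]
force: [0.3, 0.3, 0.1]
gripper_width: 0.0857
```

```bash
python3 -c "
from h import *
import math
s=snap('wrist','w8.png'); t=snap('scene','s8.png')
cv2.imwrite('pics/c8.png',np.hstack([s['img'][:,60:500],cv2.copyMakeBorder(cv2.resize(t['img'][150:250,180:300],(360,300)),0,120,0,0,cv2.BORDER_CONSTANT)])[:,:,::-1])
a=math.radians(-4.05); ex=np.array([math.cos(a),math.sin(a)]); ey=np.array([-ex[1],ex[0]]); mid=np.array([.565,-.199])
for q in [(84,-17),(53.5,-17)]:
  p=mid+q[0]/1e3*ex+q[1]/1e3*ey; print(q,proj(s,[*p,.131]))
to([.5,-.19,.3],-4.05)"
```

```text
(84, -17) [276.30836266  70.24537714]
(53.5, -17) [276.24059044 106.46701984]
t 16.02 pos [ 0.5352 -0.2126  0.2834] rpy [-1.7994e+02 -9.0000e-02 -3.9300e+00] F [-0.9 -0.2 -0.1] w 0.0853
shift cm [-3.67 -2.02 -1.67] yaw rad 0.002
```

View pics/c8.png

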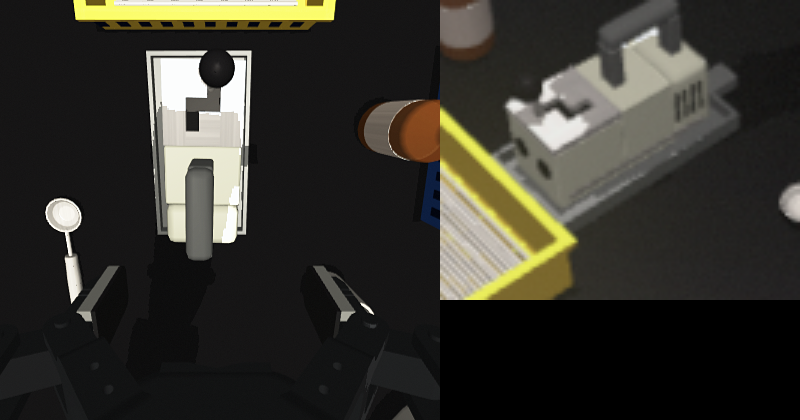

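The ball is at (277,68), against a predicted park position of (276,70). The mixer is still seated in the dock and the gripper is clear, so I hand in.

```bash
python3 -c "
from h import *
print(ctrl.hand_in())"
```

```text
the job is handed in; nothing more can be done
None
```

The mixer is in its charging dock and the lever is at the park end of the gate. I handed the job in at about 16 s.

- **Mixer:** I lifted it by the handle, kept it level on the way over, and lowered it until it touched the dock floor. I let go only once the dock was carrying it. The wrist and scene pictures showed it flat inside the walls with margin on all sides, and it was still seated after the lever work.
- **Lever:** I gripped the ball at 20 N and took it forward, across and forward again. Sideways forces never went above about 3 N. The last wrist picture showed the ball at pixel (277,68), against a predicted park position of (276,70), which is within 2 px.
- **End wall not felt:** I pushed 2.5 mm past where I expected the park position and met no end-wall force. That means the lever is in the park end by position, at about 0.28–0.29 rad, but not pressed against the wall.
- **Other things on the counter:** I did not touch any of them. I compared no before-and-after positions for them.

No check failed or disagreed.

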